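Centre a brass spindle in the bore of a carved wheel

TASK

Pull the chip plug with the red knob out of the carved wheel's centre bore and put it in the small open wooden tray. Then take the brass spindle by its head out of the tool block and lower it upright down through the empty bore, without it ever touching the wheel, until the blue band on its shank is level with the wheel's top face. Finish while still holding it there, motionless and in the middle of the bore, so that I can pack putty all round it, and leave everything else on the bench where it is.

Things in the scene. Friction and masses are not known exactly. Their poses are not given: they have to be found in the camera images.
- wheel: carved cedar wheel lying flat, 240 mm across and 45 mm thick, heavy and fixed, on three 45 mm high wooden blocks, so its top face is 90 mm above the bench; a plain 22 mm bore goes straight down through its centre and is open below to the bench. Origin: on the bench below the centre, z up
- bore_mouth (a point): centre of the bore at the wheel's top face (bore axis vertical; wheel underside 45 mm lower, bench 90 mm lower)
- plug: loose turned chip plug standing in the bore: red knob 32 mm across and 38 mm high that rests on the wheel's top face, wooden stem 19 mm across reaching 36 mm down into the bore; about 50 g. Origin: on its axis at the underside of the knob, z up through the knob (at the start it is upright)
- tray: small fixed open wooden tray, outside 150 x 130 mm, 36 mm high, walls and floor 6 mm. Origin: centre of its underside on the bench; x along the 150 mm side, z up
- tool_block: fixed dark wooden tool block 160 x 70 mm, 50 mm high, with three 13.5 mm holes 48 mm apart in a row along its x axis (at x = -48, 0, +48 mm), 36 mm deep; the spindle and the two palm gouges stand in them, in any order. Origin: centre of its underside on the bench, z up
- spindle: loose brass spindle, 130 mm long, about 200 g, standing upright foot down in one of the tool block's holes (foot 14 mm above the bench): shank 12 mm across and 100 mm long, on top of it a round knurled head 22 mm across and 30 mm high. Origin: centre of its foot (lower end), z along the axis to the head
- band (a point): point on the spindle's axis at the middle of the 6 mm wide blue tape band on the shank, 75 mm above the foot and 25 mm below the head's underside
- gouge_a: palm gouge with brown wooden handle 26 mm across, standing blade down in the tool block, top 144 mm above the bench; origin at its foot; leave alone
- gouge_b: palm gouge with green handle 26 mm across, standing blade down in the tool block, top 144 mm above the bench; origin at its foot; leave alone
- mallet: round wooden carver's mallet standing on its head, 84 mm across, 220 mm high; origin at its foot; leave alone
- putty_tub: white screw-top tub 68 mm across, 75 mm high; origin at its foot; leave alone
- wax_can: yellow can 80 mm across, 60 mm high; origin at its foot; leave alone
- oil_bottle: amber bottle 54 mm across, 140 mm high; origin at its foot; leave alone
- sanding_block: cork block 100 x 60 x 30 mm lying flat; origin at the centre of its underside; leave alone
- chisel: small chisel with red handle, 190 mm long, 26 mm thick, lying along its x axis; origin midway along it at the underside; leave alone
Mind the look-alikes: they are no part of the job. What is shaped like the tool_block but pink is not meant.

How it is judged (in metres and radians):
On the way, in this order (a step that is already met when the one before it is completed fails the run):
1. the plug lies in the tray, let go (x of plug in the frame of tray between -0.075 and 0.075 m and y of plug in the frame of tray between -0.065 and 0.065 m and height (world z) of plug below 0.06 m and contact force between plug and the fingers below 0.1 N), for 0.2 s.
2. the spindle is out of the tool block, in the fingers (height (world z) of spindle above 0.052 m and contact force between spindle and the fingers above 1 N and contact force between spindle and tool_block below 0.05 N), for 0.1 s.
At the end, for the whole second after the job is handed in: The gripper still holds the spindle, motionless and upright (within 4 degrees), through the bore: band and foot both within 3 mm of the bore's axis, band within 5 mm of the wheel's top face in height, nothing of it touching the wheel; the plug lies in the tray, let go (all of step 1 and horizontal distance between each of band, spindle and bore_mouth below 0.003 m and z of band in the frame of bore_mouth between -0.005 and 0.005 m and angle between spindle's own z axis and vertical below 0.07 rad and contact force between spindle and the fingers above 1 N and contact force between spindle and wheel below 0.05 N and linear speed of spindle below 0.01 m/s and angular speed of spindle below 0.1 rad/s); the arm keeps its last pose, push and grip.
It fails at once if the spindle touches the wheel (contact force between spindle and wheel above 0.3 N).
It fails at once if a gouge is taken out of the tool block (distance of any of gouge_a, gouge_b from where it was at the start of the episode above 0.02 m).
It fails at once if something else on the bench is shifted by more than 30 mm (distance of any of mallet, putty_tub, wax_can, oil_bottle, sanding_block, chisel from where it was at the start of the episode above 0.03 m).
It also fails if it takes over 58 s, if anything falls off the work surface, if the arm or the gripper's body presses on something with over 40 N, if the wrist force passes 120 N, or if a joint passes its speed limit or range.

ROBOT

A 6-joint arm with a two-finger parallel gripper is mounted at the origin on the work surface. World frame = base frame: x ahead of the robot, y to its left, z up, the work surface at z = 0. Lengths are in mm, angles in degrees, forces in N, time in s.
With the tool pointing down it reaches from about 350 to 850 mm from the base axis. Payload 8.1 kg.
Tool frame: the origin (TCP) lies at the very end of the fingers, on their centre line; the grasp point (between the pads) lies 19 mm behind it (r.grip_point_offset is the distance from the TCP to the grasp point, in mm); z points along the fingers, y is the line along which they close (so a half turn about z gives the same grasp; the last joint's range is limited). The gripper opens to 85 mm and grips with 20 to 120 N. Pads are 22 mm wide; open, the fingers measure 114 mm over their backs; the gripper's body (76 mm by 85 mm) begins 54 mm behind the grasp point. The pads swing forward as they close: fully open they stand 13 mm farther back than shut.
Start: joints at [66.899, 7.471, 85.268, -0, 87.261, -4.893], TCP at [187.465, 569.967, 231.292] pointing down, gripper open.
Joint ranges: [-169.43, 169.43], [-51.17, 129.36], [1.28, 143.12], [-76.62, 256.62], [0, 156.53], [-152.29, 152.29]. Speed limits (degrees/s): [136.94, 136.94, 159.86, 180, 180, 180].

INTERFACE

Orientations are given as [roll, pitch, yaw] about the fixed x, y, z axes, in that order (R = Rz(yaw) Ry(pitch) Rx(roll)).
In Python, from bench import status, eyes, r gives the robot as it stands.
- The arm moves only by the shell command python3 -m handwheel 'ROWS' [FORCE]. ROWS is a JSON object whose one key "series" holds a list that holds one entry, the list of rows, each a list of 7 numbers: the shift along the tool's x, y, z in cm, then the turn, a rotation vector about the tool's x, y, z in rad, then the opening, from 0 (shut) to 1 (fully open). In form: {"series": [[[tx, ty, tz, rx, ry, rz, claw], ...]]}. A call has 1 to 12 rows; each row is the pose to reach, as a shift and turn from the pose commanded when the call began, along the tool's axes at that moment; what a row does not reach only later rows make up. A row lasts 1/8 s, in which the tool goes at most 62.5 mm and 10.7 degrees, less where a joint would pass 70% of its speed; a pose out of reach is approached as far as the arm can. A call with a gripper value outside its range is refused whole. The fingers move at their own pace and stop on an object; FORCE is the grip in N (left out, the last holds). Time passes only in rows, so rows that repeat a pose let the fingers close. It gives the time, the measured TCP pose, the force, the opening and the grip force at its end, in the units of the state.
- status.sense(): the state, without advancing time (a new reading comes with each control period).
- eyes.snapshot(name): name is "scene" or "top" or "wrist"; returns a dict with "img" (400x640x3 uint8, red, green, blue), "mtx" (3x3 intrinsics, pixels), "k1" (the pictures are not rectified: a ray, as slopes to the right and down, at radius r is drawn at 1 + k1 r^2 times it, then the intrinsics apply), "R" (3x3) and "t" (3): a world point X has camera coordinates R X + t. Camera axes: x right, y down, z forward; pixel columns grow to the right and rows downward; lengths in mm; the calibration is good to about 2 mm. A picture is of the moment at which its call begins. There is no depth.
- r.hand_in(): hands the job in; it is judged then, once.
The state is a dict: "time": time; "joint_pos": joint angles; "qd": joint speeds; "joint_efforts": joint torques, N m; "tool_pos": TCP position; "tcp_rot": TCP orientation; "ft_force": force on the tool from outside, world axes, zero at the start; "wrist_torque": the same for the moment, N m; "finger_gap": finger opening in mm; "grip_force": force on a finger pad.
Only numpy, scipy, OpenCV 4.12 (cv2) and the standard library are available. Lean on these libraries where they do the work, as an engineer would, in place of code of your own. Each camera call takes 0.05 s, during which the arm holds its last target. There are 200 camera calls.

## Working session

There is one attempt and no reset: what is moved stays moved. The work goes in short steps, Python scripts to look and compute and a shell command to move; the robot and the scene stay as the last step left them, time stands still between calls to the robot, and variables do not carry over. Pictures are saved under pics/ and viewed, at most 10 in all, crops included, and the job is handed in when it is done.

```bash
mkdir -p pics; ls
python3 - <<'E'
from bench import status, eyes, r
import cv2,numpy as np,pickle
D={}
for n in("scene","top"):
    s=eyes.snapshot(n);D[n]=s;cv2.imwrite(f"pics/{n}0.png",s["img"][:,:,::-1])
    print(n,s["mtx"],s["k1"],s["R"],s["t"])
pickle.dump(D,open("s0.pkl","wb"))
print(status.sense())
E
```

```text
pics
scene [[362.98452957   0.         319.25747125]
 [  0.         362.98452957 195.13997002]
 [  0.           0.           1.        ]] -0.05821074521744054 [[-0.78122399  0.62424591 -0.00247626]
 [ 0.38470665  0.47831664 -0.78943903]
 [-0.49161965 -0.61768134 -0.61382399]] [ 407.16342592 -143.35625029 1162.9879308 ]
top [[395.14828063   0.         317.5969196 ]
 [  0.         395.14828063 200.78846238]
 [  0.           0.           1.        ]] -0.07178578161786855 [[ 0.00665514 -0.99990811 -0.01181003]
 [-0.9914765  -0.00506136 -0.13018729]
 [ 0.13011556  0.01257578 -0.99141908]] [  10.71873162  545.10390536 1128.5436167 ]
{'time': 0.1, 'joint_pos': array([ 6.68999192e+01,  7.51174380e+00,  8.53216277e+01, -2.37564458e-05,
        8.72627602e+01, -4.89246186e+00]), 'qd': array([ 0.00418337, -0.07354814, -0.18435339, -0.1181477 ,  0.06069478,
        0.0256559 ]), 'joint_efforts': array([ 7.34950427e-04, -5.70947492e+01, -5.01943874e+01, -2.29605948e-04,
        8.05071410e-03, -1.05046972e-04]), 'tool_pos': array([187.25635906, 569.51387492, 230.35283744]), 'tcp_rot': array([-1.79904217e+02, -8.17502446e-03,  1.61792375e+02]), 'ft_force': array([ 0.27154049, -0.97394926,  0.96926257]), 'wrist_torque': array([ 0.04009865, -0.00601016,  0.0288031 ]), 'grip_force': 0.0, 'finger_gap': 85.42890680018012}
```

View pics/top0.png

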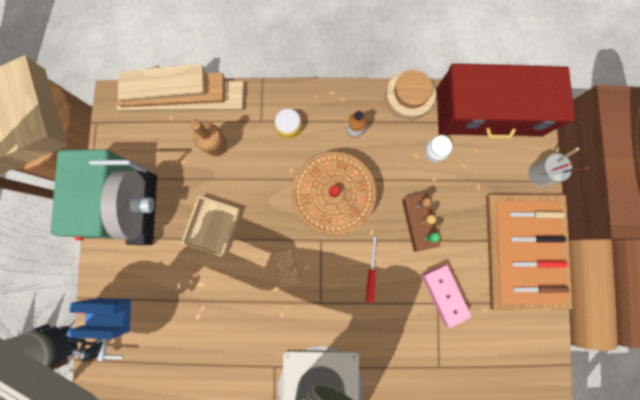

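View pics/scene0.png

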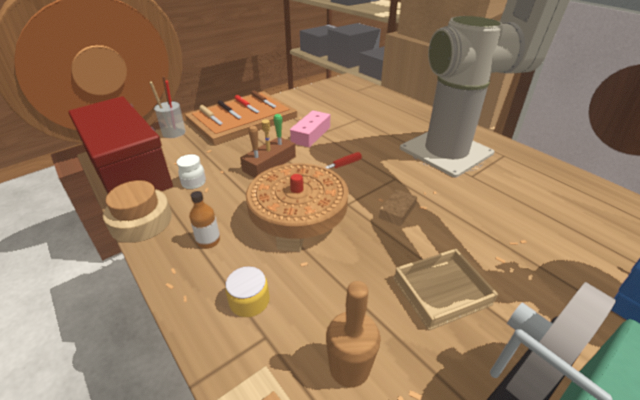

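The top view shows the wheel centre with its red knob at about (335,191), the tray at about (213,225) and the dark tool block at about (421,220). In the block, the brass spindle head is in the middle at (431,220), between the brown and green gouges. The pink block is the decoy. Next I'll segment these for accurate positions.

```bash
cat > h.py <<'E'
import numpy as np,cv2
def ray(s,px):
    k=float(s["k1"]);d=np.array([k,0,0,0,0.])
    u=cv2.undistortPoints(np.array(px,float).reshape(-1,1,2),s["mtx"],d,None,None,None,(3,100,1e-12)).reshape(-1,2) if 0 else None
    u=cv2.undistortPoints(np.array(px,float).reshape(-1,1,2),s["mtx"],d).reshape(-1,2)
    R=np.array(s["R"]);t=np.array(s["t"])
    return -R.T@t,np.c_[u,np.ones(len(u))]@R
def at(s,px,z):
    c,d=ray(s,px);return c+d*((z-c[2])/d[:,2])[:,None]
def proj(s,X):
    R=np.array(s["R"]);t=np.array(s["t"])
    return cv2.projectPoints(np.array(X,float).reshape(-1,1,3),cv2.Rodrigues(R)[0],t,s["mtx"],np.array([float(s["k1"]),0,0,0,0]))[0].reshape(-1,2)
E
python3 - <<'E'
import pickle;from h import *
D=pickle.load(open("s0.pkl","rb"));s=D["top"]
f=lambda n,p,z:print(n,at(s,p,z).round(1).tolist())
f("plug",[335,191],128);f("wheel edges",[[293,192],[376,192],[335,151],[335,233]],90)
f("spindle",[431,220],144);f("gouges",[[426,202],[435,238]],144)
f("tray",[[197,196],[243,206],[228,255],[182,240]],36)
i=s["img"][:,:,::-1]
a=cv2.resize(i[180:270,170:260],(400,400),interpolation=2);b=cv2.resize(i[180:260,390:470],(400,400),interpolation=2)
cv2.imwrite("pics/c1.png",np.hstack([a,b]))
# red knob & wheel in both
for n,(x0,x1,y0,y1) in dict(top=(320,350,175,205),scene=(280,310,165,200)).items():
    im=D[n]["img"].astype(int);m=(im[...,0]>110)&(im[...,1]<60)&(im[...,2]<70)
    ys,xs=np.nonzero(m[y0:y1,x0:x1]);print(n,len(xs),xs.mean()+x0,ys.mean()+y0,xs.min()+x0,xs.max()+x0,ys.min()+y0,ys.max()+y0)
E
```

```text
plug [[560.0, -34.4, 128.0]]
wheel edges [[562.5, 82.7, 90.0], [563.7, -151.0, 90.0], [681.6, -35.5, 90.0], [447.9, -35.7, 90.0]]
spindle [[480.8, -289.5, 144.0]]
gouges [[529.0, -277.4, 144.0], [433.1, -298.8, 144.0]]
tray [[557.6, 373.6, 36.0], [528.3, 234.2, 36.0], [384.2, 274.1, 36.0], [426.4, 412.7, 36.0]]
top 9 333.44444444444446 193.88888888888889 330 337 192 195
scene 123 295.8861788617886 185.4390243902439 291 301 178 191
```

View pics/c1.png

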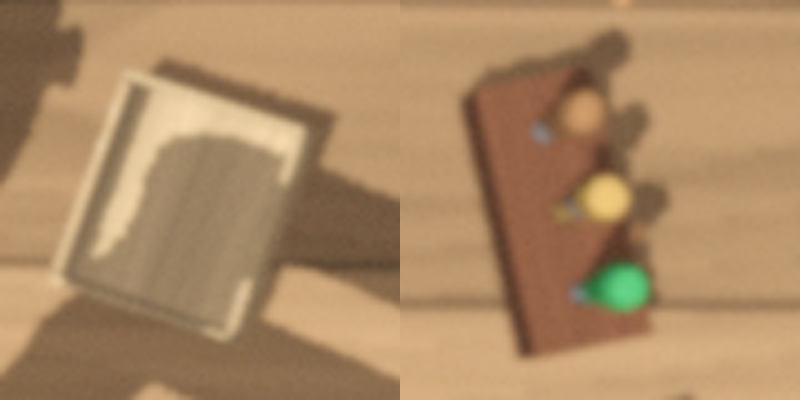

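The crops put the tray corners at about (199,196), (239,209), (223,256) and (183,243). The spindle head is at (431.2,219.4), with the gouges at (426.4,202) and (434.4,237.2). Next I'll move above the wheel and turn the fingers perpendicular to the block's row.

```bash
cat >> h.py <<'E'
from scipy.spatial.transform import Rotation as Ro
def go(st,p,yaw):
    """shift (cm) and rotvec in tool axes to reach world TCP p, tool down at yaw (deg)"""
    A=Ro.from_euler("xyz",st["tcp_rot"],degrees=True);B=Ro.from_euler("xyz",[180,0,yaw],degrees=True)
    return (A.inv().apply(np.array(p)-st["tool_pos"])/10).round(2).tolist(),(A.inv()*B).as_rotvec().round(3).tolist()
E
python3 - <<'E'
import pickle;from h import *
from bench import status
D=pickle.load(open("s0.pkl","rb"));s=D["top"]
f=lambda n,p,z:print(n,at(s,p,z).round(1).tolist(),at(s,p,z).mean(0).round(1))
f("tray",[[198.8,196.2],[238.6,209.2],[222.9,256],[183,243]],36);f("b",[[426.4,202],[431.2,219.4],[434.4,237.2]],144)
print(go(status.sense(),[562.5,-35,260],12.4))
E
```

```text
tray [[557.0, 368.1, 36.0], [518.7, 247.0, 36.0], [381.2, 289.1, 36.0], [417.6, 409.3, 36.0]] [468.6 328.4  36. ]
b [[529.0, -278.5, 144.0], [482.4, -290.1, 144.0], [435.2, -297.3, 144.0]] [ 482.2 -288.6  144. ]
([-54.53, -45.7, -2.9], [-0.001, 0.002, 2.607])
```

```bash
python3 -m handwheel '{"series": [[[-27,-23,-2.9,0,0,1.3,1],[-27,-23,-2.9,0,0,1.3,1],[-27,-23,-2.9,0,0,1.3,1],[-27,-23,-2.9,0,0,1.3,1],[-27,-23,-2.9,0,0,1.3,1],[-54.5,-45.7,-2.9,0,0,2.6,1],[-54.5,-45.7,-2.9,0,0,2.6,1],[-54.5,-45.7,-2.9,0,0,2.6,1],[-54.5,-45.7,-2.9,0,0,2.6,1],[-54.5,-45.7,-2.9,0,0,2.6,1],[-54.5,-45.7,-2.9,0,0,2.6,1],[-54.5,-45.7,-2.9,0,0,2.6,1]]]}'; python3 -m handwheel '{"series": [[[0,0,0,0,0,0,1],[0,0,0,0,0,0,1]]]}'
python3 - <<'E'
from bench import status,eyes
from h import *;import pickle
st=status.sense();print(st["time"],st["tool_pos"],st["tcp_rot"],st["joint_pos"],go(st,[562.5,-35,260],11.5))
s=eyes.snapshot("wrist");pickle.dump(s,open("w1.pkl","wb"));cv2.imwrite("pics/w1.png",s["img"][:,:,::-1])
print(-s["R"].T@s["t"],s["mtx"][0],proj(s,[[562.5,-35,128],[562.5,-35,90]]))
E
```

```text
time: 1.6
tool_pos: [563.1, -37.7, 259.4]
tcp_rot: [-180.0, 0.1, 32.3]
ft_force: [-0.1, 0.3, 0.2]
finger_gap: 85.5
grip_force: 0.0
time: 1.85
tool_pos: [561.9, -33.8, 259.8]
tcp_rot: [-179.9, 0.0, 33.1]
ft_force: [-0.1, 1.1, 0.7]
finger_gap: 85.5
grip_force: 0.0
1.85 [561.87563279 -33.81183492 259.8425108 ] [-1.79940221e+02  3.29710696e-02  3.30536014e+01] [-8.67723965e+00  1.18821795e+00  8.89027324e+01  2.26651662e-02
  8.99734460e+01  4.82691529e+01] ([-0.01, 0.13, -0.02], [-0.001, 0.001, 0.376])
[624.45260686   7.149213   402.89333897] [357.23796685   0.         321.04647111] [[323.04564372 191.54033072]
 [322.8314877  180.42580885]]
```

View pics/w1.png

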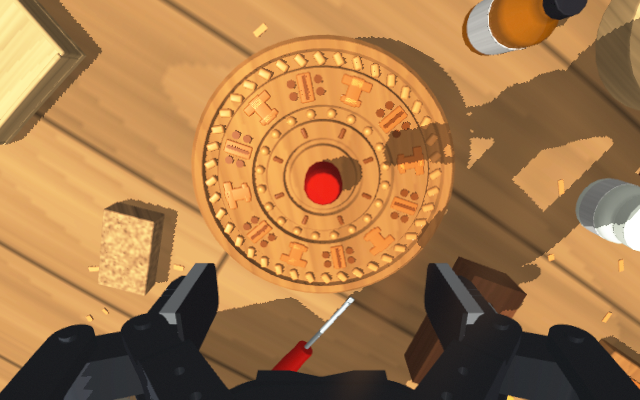

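Wrist view: the knob's top is at about (323,184) and the wheel rim spans columns 193–453 and rows 36–293. Nothing is in the way of a straight descent.

```bash
cat >> h.py <<'E'
from scipy.optimize import minimize
def cyl(c,rad,z0,z1):
    a=np.linspace(0,2*np.pi,48)
    return np.array([[c[0]+rad*np.cos(t),c[1]+rad*np.sin(t),z] for z in(z0,z1) for t in a])
def hullmask(s,X,k=4):
    m=np.zeros((400*k,640*k),np.uint8);h=cv2.convexHull((proj(s,X)*k+k/2-.5).astype(np.float32))
    cv2.fillConvexPoly(m,h.round().astype(np.int32),1);return cv2.resize(m.astype(np.float32),(640,400),interpolation=cv2.INTER_AREA)
def fitmask(s,mask,c0,rad,z0,z1):
    f=lambda c:np.abs(hullmask(s,cyl(c,rad,z0,z1))-mask).sum()
    o=minimize(f,c0,method="Nelder-Mead",options=dict(initial_simplex=np.array(c0)+[[0,0],[8,0],[0,8]],xatol=.1,fatol=.5))
    return o.x.round(2),round(o.fun,1),round(float(mask.sum()))
E
python3 - <<'E'
import pickle;from h import *
from bench import status
s=pickle.load(open("w1.pkl","rb"));h=cv2.cvtColor(s["img"],cv2.COLOR_RGB2HSV)
m=(((h[...,0]<5)|(h[...,0]>174))&(h[...,1]>190)&(h[...,2]>60)).astype(np.float32);m[:140]=0;m[240:]=0;m[:,:280]=0;m[:,370:]=0
x,e,n=fitmask(s,m,[562.5,-35],16,90,128);print("knob",x,e,n)
g=cv2.cvtColor(s["img"],cv2.COLOR_RGB2GRAY).astype(float)
# rim: ring contrast score, z=90
def sc(c):
    t=np.linspace(0,2*np.pi,360)
    v=[]
    for rr in(118,122):
        p=proj(s,np.c_[c[0]+rr*np.cos(t),c[1]+rr*np.sin(t),0*t+90]).astype(np.float32)
        v.append(cv2.remap(s["img"].astype(np.float32),p[:,0],p[:,1],1).reshape(-1,3))
    return -np.median(np.abs(v[0]-v[1]).sum(1))
b=min(((sc((X,Y)),X,Y) for X in np.arange(552,576,1) for Y in np.arange(-46,-22,1)));print("rim",b)
print(go(status.sense(),[x[0],x[1],98],11.5))
E
```

```text
knob [566.24 -32.58] 269.1 1256
rim (np.float32(-49.787598), np.int64(563), np.int64(-32))
([0.42, 0.18, 16.21], [-0.001, 0.0, 0.377])
```

```bash
python3 -m handwheel '{"series": [[[0.22,0.05,8,0,0,0.377,1],[0.22,0.05,8,0,0,0.377,1],[0.22,0.05,12,0,0,0.377,1],[0.22,0.05,14,0,0,0.377,1],[0.22,0.05,16.2,0,0,0.377,1],[0.22,0.05,16.2,0,0,0.377,1],[0.22,0.05,16.2,0,0,0.377,0],[0.22,0.05,16.2,0,0,0.377,0],[0.22,0.05,16.2,0,0,0.377,0],[0.22,0.05,16.2,0,0,0.377,0],[0.22,0.05,16.2,0,0,0.377,0],[0.22,0.05,16.2,0,0,0.377,0]]]}' 40; python3 -m handwheel '{"series": [[[0,0,-1,0,0,0,0],[0,0,-2,0,0,0,0],[0,0,-4,0,0,0,0],[0,0,-8,0,0,0,0],[0,0,-8,0,0,0,0],[0,0,-8,0,0,0,0]]]}'
python3 - <<'E'
from bench import status,eyes
from h import *;import pickle
s=eyes.snapshot("wrist");pickle.dump(s,open("w2.pkl","wb"));cv2.imwrite("pics/w2.png",s["img"][:,:,::-1])
st=status.sense();print(go(st,[468.6,328.4,180],st["tcp_rot"][2]),st["tcp_rot"])
E
```

```text
time: 3.4
tool_pos: [565.2, -33.8, 99.5]
tcp_rot: [180.0, -0.1, 11.3]
ft_force: [-0.5, 0.4, 7.0]
finger_gap: 30.5
grip_force: 39.8
time: 4.15
tool_pos: [564.7, -33.7, 179.0]
tcp_rot: [180.0, -0.1, 11.3]
ft_force: [-0.1, 0.7, -0.6]
finger_gap: 30.5
grip_force: 39.7
([-2.29, -37.37, -0.2], [-0.0, 0.001, -0.0]) [-1.79984658e+02  4.26719587e-02  1.12754533e+01]
```

View pics/w2.png

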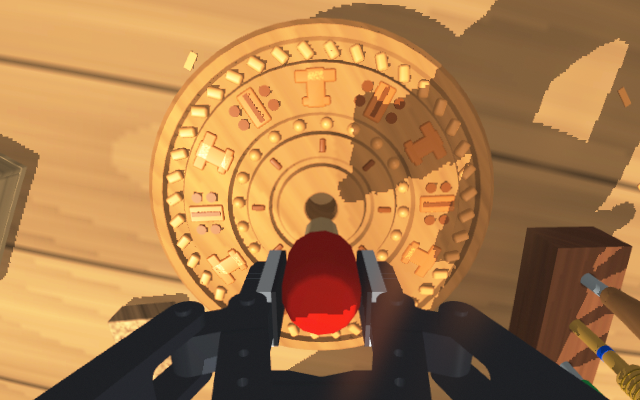

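The plug is out and held between the pads. The empty bore shows at about (321,208). Next I'll carry the plug to the tray.

```bash
python3 -m handwheel '{"series": [[[-0.6,-9,0,0,0,0,0],[-1,-15,0,0,0,0,0],[-1.5,-21,0,0,0,0,0],[-1.8,-27,0,0,0,0,0],[-2,-33,0,0,0,0,0],[-2.3,-37.4,0,0,0,0,0],[-2.3,-37.4,0,0,0,0,0],[-2.3,-37.4,6,0,0,0,0],[-2.3,-37.4,10,0,0,0,0],[-2.3,-37.4,12.5,0,0,0,0],[-2.3,-37.4,12.5,0,0,0,0],[-2.3,-37.4,12.5,0,0,0,0]]]}'
python3 - <<'E'
from bench import eyes
import cv2
a=eyes.snapshot("scene")["img"][230:350,360:540,::-1];b=eyes.snapshot("wrist")["img"][::,:,::-1]
cv2.imwrite("pics/t1.png",cv2.hconcat([cv2.resize(a,(450,300)),cv2.resize(b,(320,300))]))
E
```

```text
time: 5.7
tool_pos: [468.5, 327.5, 52.5]
tcp_rot: [180.0, 0.1, 11.2]
ft_force: [0.7, -0.7, -0.5]
finger_gap: 30.3
grip_force: 44.0
```

View pics/t1.png

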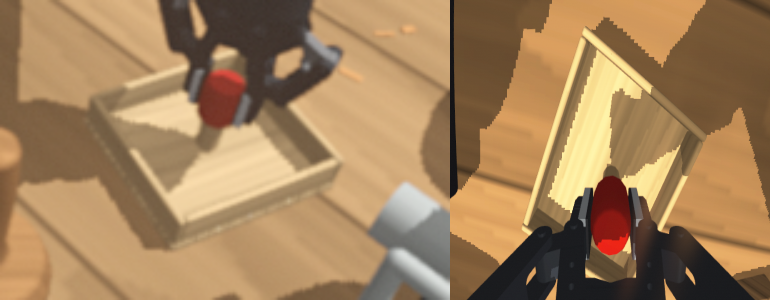

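The plug hangs just above the tray floor, well inside the walls, so I'll release it. I'll also work out the bore's position from the earlier wrist picture.

```bash
python3 -m handwheel '{"series": [[[0,0,0,0,0,0,0.6],[0,0,0,0,0,0,0.6],[0,0,0,0,0,0,0.6],[0,0,-5,0,0,0,1],[0,0,-10,0,0,0,1],[0,0,-16,0,0,0,1],[0,0,-18,0,0,0,1],[0,0,-18,0,0,0,1]]]}'
python3 - <<'E'
from bench import eyes,status
import pickle;from h import *
t=eyes.snapshot("top");w=eyes.snapshot("wrist")
cv2.imwrite("pics/t2.png",cv2.hconcat([cv2.resize(t["img"][180:270,170:260,::-1],(300,300)),cv2.resize(w["img"][:,:,::-1],(480,300))]))
st=status.sense();print(st["tool_pos"],go(st,[482.3,-289.5,235],11.5))
s=pickle.load(open("w2.pkl","rb"));g=cv2.cvtColor(s["img"],cv2.COLOR_RGB2GRAY)
c=cv2.resize(g[185:235,295:350],None,fx=1,fy=1);np.set_printoptions(linewidth=250)
print(c[::3,::2])
def sc(c):
    t=np.linspace(0,2*np.pi,360);v=[]
    for rr in(118.5,121.5):
        p=proj(s,np.c_[c[0]+rr*np.cos(t),c[1]+rr*np.sin(t),0*t+90]).astype(np.float32)
        v.append(cv2.remap(s["img"].astype(np.float32),p[:,0],p[:,1],1).reshape(-1,3))
    return -np.median(np.abs(v[0]-v[1]).sum(1))
print(sorted(((sc((X,Y)),X,Y) for X in np.arange(555,573,.5) for Y in np.arange(-42,-26,.5)))[:6])
print(at(s,[321,208],90))
E
```

```text
time: 6.8
tool_pos: [469.7, 329.2, 235.2]
tcp_rot: [-179.9, -0.2, 11.3]
ft_force: [0.8, -0.0, -0.7]
finger_gap: 85.4
grip_force: 0.0
[468.08763832 328.22959975 231.31726614] ([-10.69, 60.86, -0.29], [0.001, 0.002, -0.004])
[[191 191 191 193 194 194 193 190 186 185 184 184 185 185 186 186 187 188 189 189 191 172  99  96  94  96  98  97]
 [189 190 192 191 194 194 193 192 190 186 185 184 183 185 185 186 186 188 188 189 190 165 107  99  96  96  95  97]
 [191 189 189 191 192 193 194 193 193 189 186 182 178 178 180 183 186 186 188 188 189 189 175 103  97  95  96  96]
 [193 191 189 189 191 191 193 194 183 152 118 107 106 106 106 106 118 154 183 187 187 186 160 101  99  97  97  96]
 [196 193 191 189 189 190 185 141 103 105 105 105 105 106 107 107 107 107 106 150 186 187 187 159 102  99  96  97]
 [197 196 193 191 190 181 119  67  81 102 102 103 104 103 104 105 105 104  87  65 127 183 187 187 184 102  99  96]
 [198 197 196 193 191 125  71  68  67  63  79  92 102 101 102  92  79  66  65  63  75 167 186 187 187 182 177 175]
 [197 198 197 195 184 115  71  67  67  68  66  64  63  64  64  64  64  6
[... 806 characters left out ...]
  91  96  97 177 183 182 181 181 180 182]
 [183 180 184 188 189 169 125 106  92  92  92  92  83  80  78  75  89  91  91  94  99 139 186 184 181 180 179 180]
 [194 186 180 183 187 145  96  52  44  43  45  45  44  45  45  45  43  44  47  68  85 103 189 186 183 181 179 179]]
[(np.float32(-31.104492), np.float64(563.0), np.float64(-38.0)), (np.float32(-28.098633), np.float64(563.0), np.float64(-38.5)), (np.float32(-27.339355), np.float64(563.0), np.float64(-37.5)), (np.float32(-26.720215), np.float64(563.0), np.float64(-37.0)), (np.float32(-26.065918), np.float64(564.5), np.float64(-35.0)), (np.float32(-25.937988), np.float64(564.0), np.float64(-35.5))]
[[564.54591681 -33.3168754   90.        ]]
```

View pics/t2.png

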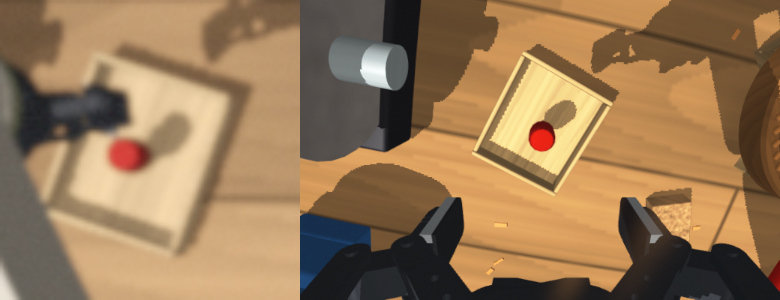

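The plug stands upright inside the tray at wrist-crop (541,138), released. From the dark opening in the image, the bore is near (564.5,-33.4). Next I'll move above the spindle.

```bash
python3 -m handwheel '{"series": [[[-10.7,60.9,-0.3,0,0,0,1],[-10.7,60.9,-0.3,0,0,0,1],[-10.7,60.9,-0.3,0,0,0,1],[-10.7,60.9,-0.3,0,0,0,1],[-10.7,60.9,-0.3,0,0,0,1],[-10.7,60.9,-0.3,0,0,0,1],[-10.7,60.9,-0.3,0,0,0,1],[-10.7,60.9,-0.3,0,0,0,1],[-10.7,60.9,-0.3,0,0,0,1],[-10.7,60.9,-0.3,0,0,0,1],[-10.7,60.9,-0.3,0,0,0,1],[-10.7,60.9,-0.3,0,0,0,1]]]}'; python3 -m handwheel '{"series": [[[0,0,0,0,0,0,1],[0,0,0,0,0,0,1],[0,0,0,0,0,0,1]]]}'
python3 - <<'E'
from bench import status,eyes
from h import *;import pickle
st=status.sense();print(st["tcp_rot"],go(st,[482.3,-289.5,112],11.5))
s=eyes.snapshot("wrist");pickle.dump(s,open("w3.pkl","wb"));cv2.imwrite("pics/w3.png",s["img"][:,:,::-1])
print(proj(s,[[529.0,-278.5,144],[482.3,-289.5,144],[435.2,-297.3,144]]))
E
```

```text
time: 8.4
tool_pos: [482.0, -288.7, 233.7]
tcp_rot: [-179.8, 0.2, 11.2]
ft_force: [-0.1, -0.2, -0.5]
finger_gap: 85.3
grip_force: 0.0
time: 8.78
tool_pos: [483.2, -288.8, 236.5]
tcp_rot: [180.0, -0.0, 11.3]
ft_force: [0.7, -0.3, 1.5]
finger_gap: 85.3
grip_force: 0.0
[ 1.79980330e+02 -1.89927690e-02  1.13484467e+01] ([-0.11, 0.04, 12.45], [0.0, -0.0, -0.003])
[[319.94265116 137.98477559]
 [322.2878281  207.71712404]
 [319.99116506 269.70501371]]
```

View pics/w3.png

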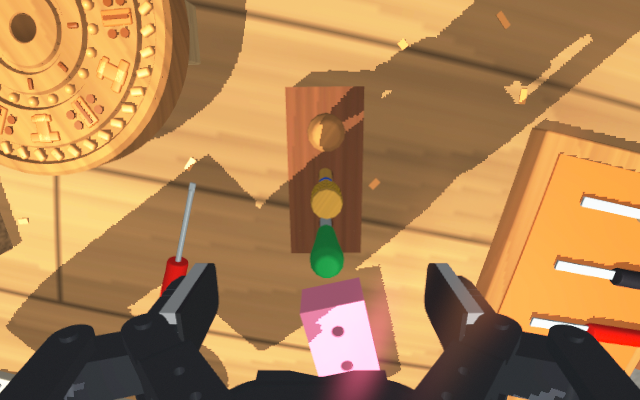

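The spindle head is at about (326.5,200), roughly 4 mm right of the fingers' centre line. Brown gouge is above it and the green gouge below. I'll refine this numerically on the same picture.

Run:
```python
import pickle;from h import *
s=pickle.load(open("w3.pkl","rb"));h=cv2.cvtColor(s["img"],cv2.COLOR_RGB2HSV)
np.set_printoptions(linewidth=250)
print(h[165:225:4,306:348:2,0]);print(h[165:225:4,306:348:2,2])
m=((h[...,0]>=17)&(h[...,0]<=28)&(h[...,1]>140)).astype(np.float32);M=np.zeros_like(m);M[180:224,305:348]=m[180:224,305:348]
M=cv2.morphologyEx(M,cv2.MORPH_OPEN,np.ones((3,3)));ys,xs=np.nonzero(M);print(len(xs),xs.min(),xs.max(),ys.min(),ys.max(),xs.mean(),ys.mean())
print(fitmask(s,M,[485,-292],11,114,144),at(s,[326.5,202],144))
w=pickle.load(open("w2.pkl","rb"));h2=cv2.cvtColor(w["img"],cv2.COLOR_RGB2HSV)
m=(((h2[...,0]<5)|(h2[...,0]>174))&(h2[...,1]>190)).astype(np.uint8)[225:340,270:372];n,l,st,c=cv2.connectedComponentsWithStats(m);print(st[1:][st[1:,4]>500]+[270,225,0,0,0])
print(fitmask(w,cv2.copyMakeBorder(m.astype(np.float32),225,60,270,268,0),[565,-33.8],16,169.5,207.5))
```

```text
[[ 11  11  10  12  12  11  11  12  11  10  10  10  10  11  11  10   9  11  11  10  11]
 [ 11  11  11  11  10  11  11  14  18  19  19  18  14  10  11  10  10  11  10  11  11]
 [ 11  11  11  11  10  11  13  19  19  19  19  19  18  11  10  10  11  11  10  11  11]
 [ 10  11  11  11  11  11  13  19  17 127 119 178  19  15  10  10  11  11  10  11  11]
 [ 10  11  11  11  11  11  11   2  20  20  21  20  16  17  11  11  11  11  11  11  10]
 [ 11  11  11  11  14  20  21  21  20  21  20  21  21  20  21  20  12  11  11  10  10]
 [ 10  11  11  16  21  21  20  19  20  19  19  19  19  20  20  21  21  15  10  10  11]
 [ 11  10  11  21  20  19  19  19  19  19  19  19  19  19  19  19  20  21  10  11  11]
 [ 11  11  13  20  19  19  19  19  19  19  19  19  19  19  19  19  19  19  15  11  11]
 [ 11  11  16  19  19  19  19  19  19  19  19  19  19  19  19  19  19  19  18  11  11]
 [ 11  11  14  19  19  19  19  19  19  19  19  19  19  19  19  19  19  19  17  11  11]
 [ 11  11  12  18  19  19  19  19  19  19  19  19  19  19  19  19  19  18  11  11  11]
 [ 11  11  11  10  16  19  19  19  19  19  19  19  19  1
[... 1047 characters left out ...]
200 200 202 202 127 100 105]
 [111 109 113 182 198 196 202 198 200 204 199 200 198 201 200 204 205 203 141 100 105]
 [109 109 107 140 196 201 196 203 201 199 198 200 201 201 206 203 204 183 102 100 105]
 [109 109 108 108 122 189 203 200 199 197 199 199 204 205 203 203 164 109 102 100 106]
 [109 109 109 108 100 105 119 156 177 199 200 204 190 169 135 114 113 108 101 101 107]
 [109 110 109 108 100 105  98  92 109 109 110 109  99  81 109 114 113 109 102 100 107]]
990 311 342 180 217 326.22727272727275 199.27474747474747
(array([ 485.74, -291.67]), np.float64(80.1), 990) [[ 486.92638208 -291.52731159  144.        ]]
[[ 283  231   78  104 6413]]
(array([565.5 , -32.29]), np.float64(1334.6), 6413)
```

```bash
python3 -m handwheel '{"series": [[[0.22,0.37,0,0,0,0,1],[0.22,0.37,5,0,0,0,1],[0.22,0.37,9,0,0,0,1],[0.22,0.37,12.6,0,0,0,1],[0.22,0.37,12.6,0,0,0,1],[0.22,0.37,12.6,0,0,0,1],[0.22,0.37,12.6,0,0,0,0.35],[0.22,0.37,12.6,0,0,0,0.35],[0.22,0.37,12.6,0,0,0,0.35],[0.22,0.37,12.6,0,0,0,0.35]]]}' 20
python3 - <<'E'
from bench import eyes,status
import pickle;from h import *
s=eyes.snapshot("wrist");pickle.dump(s,open("w4.pkl","wb"));cv2.imwrite("pics/w4.png",cv2.resize(s["img"][180:400,220:420,::-1],(600,600*220//200))[:600])
print(status.sense()["tool_pos"])
E
```

```text
time: 10.07
tool_pos: [485.9, -292.8, 110.6]
tcp_rot: [180.0, -0.0, 11.3]
ft_force: [-0.6, 0.4, 1.2]
finger_gap: 30.2
grip_force: 0.0
[ 485.85145499 -292.75770015  110.41328542]
```

View pics/w4.png

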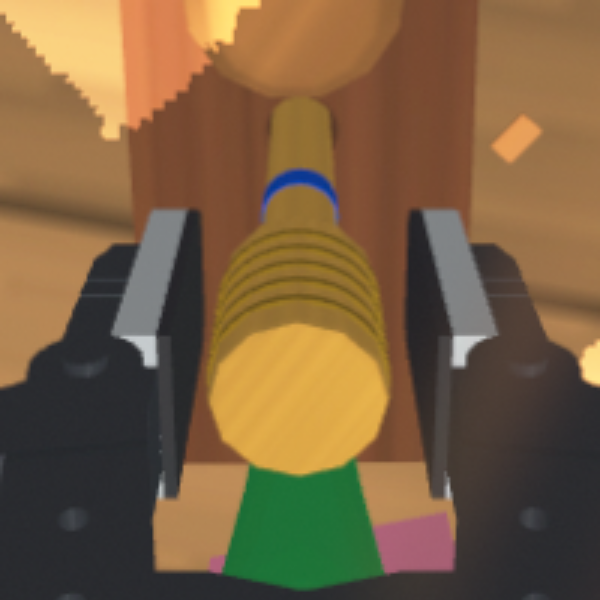

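The spindle head is centred at crop x≈299 and the fingers at about 305, so it's 0.7 mm off. I'll correct that, grip and lift.

```bash
python3 -m handwheel '{"series": [[[0,-0.06,0,0,0,0,0.35],[0,-0.06,0,0,0,0,0],[0,-0.06,0,0,0,0,0],[0,-0.06,0,0,0,0,0],[0,-0.06,0,0,0,0,0]]]}' 20;  python3 -m handwheel '{"series": [[[0,0,0,0,0,0,0],[0,0,0,0,0,0,0],[0,0,0,0,0,0,0]]]}' 60
python3 - <<'E'
from bench import status
s=status.sense();print(s["ft_force"],s["wrist_torque"])
E
```

```text
time: 10.75
tool_pos: [485.7, -292.1, 110.3]
tcp_rot: [-180.0, 0.0, 11.3]
ft_force: [0.3, -0.1, 0.9]
finger_gap: 21.5
grip_force: 20.0
time: 11.12
tool_pos: [485.8, -292.2, 110.4]
tcp_rot: [180.0, -0.0, 11.3]
ft_force: [0.7, 1.0, 2.2]
finger_gap: 20.4
grip_force: 58.5
[0.74388378 1.01239304 2.24228951] [0.17705175 0.09274854 0.001287  ]
```

```bash
python3 -m handwheel '{"series": [[[0,0,-1,0,0,0,0],[0,0,-3,0,0,0,0],[0,0,-6,0,0,0,0],[0,0,-10,0,0,0,0],[0,0,-13,0,0,0,0],[0,0,-15,0,0,0,0],[0,0,-15,0,0,0,0],[0,0,-15,0,0,0,0]]]}'
python3 - <<'E'
from bench import status
from h import *
print(go(status.sense(),[564.8,-33.5,255],11.3))
E
```

```text
time: 12.12
tool_pos: [485.2, -291.8, 258.8]
tcp_rot: [-179.9, 0.1, 11.3]
ft_force: [0.2, 1.2, -2.7]
finger_gap: 20.1
grip_force: 59.1
([12.86, -23.77, 0.4], [-0.002, 0.001, -0.0])
```

```bash
python3 -m handwheel '{"series": [[[2,-4,0,0,0,0,0],[4,-8,0,0,0,0,0],[6.5,-12,0,0,0,0,0],[9,-17,0,0,0,0,0],[11,-21,0,0,0,0,0],[12.5,-23,0,0,0,0,0],[12.9,-23.8,0.4,0,0,0,0],[12.9,-23.8,0.4,0,0,0,0],[12.9,-23.8,3,0,0,0,0],[12.9,-23.8,5.8,0,0,0,0],[12.9,-23.8,5.8,0,0,0,0],[12.9,-23.8,5.8,0,0,0,0]]]}'
python3 - <<'E'
from bench import eyes,status
import pickle;from h import *
s=eyes.snapshot("wrist");t=eyes.snapshot("top");c=eyes.snapshot("scene");pickle.dump((s,t,c,status.sense()),open("w5.pkl","wb"))
a=cv2.resize(s["img"][130:330,240:400,::-1],(480,600),interpolation=2)
b=cv2.resize(c["img"][120:220,245:350,::-1],(315,300),interpolation=2);d=cv2.resize(t["img"][150:250,285:390,::-1],(315,300),interpolation=2)
cv2.imwrite("pics/w5.png",np.hstack([a,np.vstack([b,d])]));print(status.sense()["tool_pos"],status.sense()["qd"].round(2))
print(proj(s,[[564.6,-33.4,90],[564.6,-33.4,103]]))
E
```

```text
time: 13.62
tool_pos: [565.8, -34.5, 203.2]
tcp_rot: [180.0, -0.0, 11.2]
ft_force: [0.6, 1.0, -2.1]
finger_gap: 20.4
grip_force: 59.3
[566.517617   -33.99651677 204.03672297] [ 0.19  0.03  0.19  0.11 -0.18  0.04]
[[319.81428388 199.26405334]
 [319.77930218 204.40957501]]
```

View pics/w5.png

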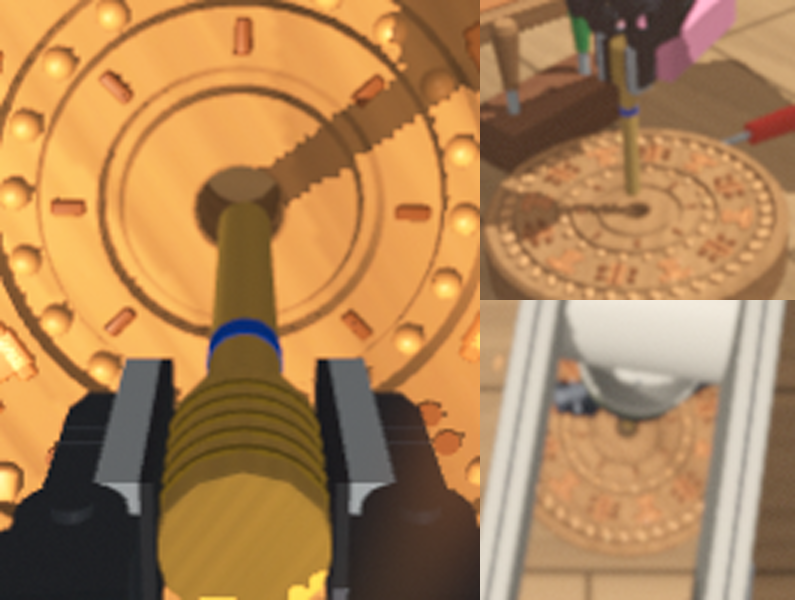

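Close view: the spindle hangs upright between the pads. The bore is centred at wrist pixel (320,199.7) and the foot tip at about (321.5,197). The next step is to lower the foot to just above the wheel and compare the two at almost the same depth, numerically.

```bash
python3 -m handwheel '{"series": [[[0,0,0.5,0,0,0,0],[0,0,1,0,0,0,0],[0,0,1,0,0,0,0],[0,0,1,0,0,0,0],[0,0,1,0,0,0,0]]]}'
cat > m.py <<'E'
from bench import eyes,status
import pickle;from h import *
np.set_printoptions(linewidth=250)
s=eyes.snapshot("wrist");st=status.sense();pickle.dump((s,st),open("w6.pkl","wb"))
print(st["tool_pos"],st["tcp_rot"],st["qd"].round(2))
h=cv2.cvtColor(s["img"],cv2.COLOR_RGB2HSV)
E
cat > p.py <<'E'
from m import *
print("cols 298..344 gray, rows 184..216")
g=cv2.cvtColor(s["img"],cv2.COLOR_RGB2GRAY)
for y in range(180,224,2):print(y,g[y,298:346:2],h[y,306:338:2,0])
E
python3 p.py
```

```text
time: 14.4
tool_pos: [565.8, -33.5, 192.4]
tcp_rot: [180.0, -0.0, 11.3]
ft_force: [-0.0, -0.3, -2.1]
finger_gap: 20.3
grip_force: 59.3
[565.79415397 -33.53887561 192.45873955] [ 1.79994478e+02 -1.33991034e-02  1.12767692e+01] [-0.05 -0.11  0.01  0.05 -0.08 -0.04]
cols 298..344 gray, rows 184..216
180 [187 188 189 188 189 186 182 180 179 180 181 181 182 182 184 183 183 186 187 176 149 138  92  94] [17 16 16 15 16 16 16 16 16 16 16 16 16 16 16 15]
182 [186 187 189 188 189 187 184 182 179 178 180 180 181 182 183 183 183 184 186 169  97  92  92  92] [17 16 16 16 15 15 16 16 16 16 16 16 16 16 16 15]
184 [185 186 187 189 189 189 187 183 181 178 179 180 181 181 182 183 183 183 105 106 101  94  93  92] [16 17 17 16 16 15 15 16 16 16 16 16 16 16 14 14]
186 [185 185 186 187 189 189 189 185 182 180 178 179 181 181 182 182 169 148 104 105 104  97  92  92] [17 17 17 16 16 16 15 15 16 16 16 16 15 14 14 14]
188 [186 185 186 186 188 188 189 187 184 176 169 162 164 169 178 180 104 102 104 105 104  98  93  93] [16 16 17 17 16 15 15 14 14 15 15 16 14 14 14 14]
190 [186 185 185 186 187 188 188 178 146 1
[... 1841 characters left out ...]
8  87  86  93 129 167 176 176 177 178 180] [17 15 14 17 18 19 19 19 19 19 19 19 17 14 15 15]
216 [186 189 189 188 192 193 175 132 100  90  88  87  89  88  88  86 108 173 179 177 175 176 177 179] [17 17 15 17 19 19 19 19 19 19 19 19 17 15 16 15]
218 [183 186 188 187 190 192 193 144 100  90  88  87  89  88  88  85 118 185 181 178 177 175 177 178] [17 17 17 17 19 19 19 19 19 19 19 19 16 16 16 15]
220 [182 185 187 188 188 191 192 130  99  90  87  87  89  89  88  86 101 186 183 180 178 176 176 176] [17 17 17 18 18 19 19 19 19 19 19 18 17 16 16 16]
222 [179 183 185 187 187 188 191 128  97  90  88  87  89  89  87  86  94 186 185 182 179 176 176 176] [16 16 17 17 19 19 19 19 19 19 19 19 19 16 16 16]
```

```bash
cat > f.py <<'E'
import pickle;from h import *
from scipy.optimize import least_squares as ls
s,st=pickle.load(open("w6.pkl","rb"))
def circ(px,z,r):
    P=at(s,px,z)[:,:2];o=ls(lambda c:np.hypot(*(P-c).T)-r,P.mean(0)+.1);return o.x.round(2),o.fun.round(1)
B=[[306.5,198],[305.5,201],[305.2,204],[305.7,208],[308,212],[309.6,214],[309,194],[311.5,192],[314.5,190],[321,188.8],[336.2,204.5],[335.7,208],[333.8,212],[332,214]]
b=circ(B,90,11);print("bore",b)
f=circ([[317,198],[325.5,198],[314.5,200],[327.5,200],[313,202],[329.3,202],[321,197.2]],96,6);print("foot",f)
# tilt: shank mid columns vs upright prediction
z0=96
for c in (f[0],):
  for tz in(0,):
    X=cyl(c,6,z0,z0+100);
    m=hullmask(s,X);print("upright pred edges",[(y,(np.nonzero(m[y]>.5)[0][[0,-1]]).tolist()) for y in(206,212,218,230,240,250)])
h=cv2.cvtColor(s["img"],cv2.COLOR_RGB2HSV)
for y in(218,230,236,238,240,242,244,246,250,256):print(y,h[y,306:338:2,0],h[y,306:338:2,2])
print("proj band top/bot",proj(s,[[*(f[0]+6*np.array([.98,.196])),z0+v] for v in(72,75,78,100)]))
E
python3 f.py
python3 - <<'E'
import pickle;from h import *
s,st=pickle.load(open("w6.pkl","rb"));i=s["img"].astype(int)
print([(y,i[y,321].tolist()) for y in range(226,262,1)])
E
```

```text
bore (array([564.34, -33.15]), array([0.1, 0.1, 0.1, 0.3, 0.1, 0.1, 0.1, 0. , 0.2, 0.2, 0.2, 0.3, 0.3,
       0.2]))
foot (array([565.27, -33.27]), array([ 0. ,  0.1, -0. , -0.1,  0.2,  0.2, -0.1]))
upright pred edges [(206, [313, 329]), (212, [313, 330]), (218, [312, 330]), (230, [311, 331]), (240, [311, 332]), (250, [310, 333])]
218 [17 17 17 17 19 19 19 19 19 19 19 19 16 16 16 15] [248 249 249 192 129 115 113 112 113 114 112 110 157 244 241 239]
230 [15 16 16 19 19 19 19 19 19 19 19 19 19 15 16 16] [243 244 235 142 121 115 112 112 114 114 113 110 111 226 245 245]
236 [ 15  15  15  19  18  17 136 119 119 136   7  19  19  15  16  16] [236 239 219 132 115 105  84  95  96  86  89 110 110 200 243 244]
238 [ 15  15  15  19 122 110 110 111 110 110 110 118  18  16  16  15] [233 236 196 113  95 112 113 114 113 113 112  94 103 189 242 237]
240 [ 15  15  15 114 110 110 111 110 110 110 110 110 114  15  15  16] [233 229 183 102 111 113 124 134 134 123 111 111 103 162 232 240]
242 [ 16  16   5 109 113 120  13  19  19  16 133 111 110 172  16  16] [241 235 153 110 123 113 100 112 113 106  97 132 
[... 747 characters left out ...]
39]), (230, [113, 85, 38]), (231, [112, 85, 38]), (232, [113, 84, 37]), (233, [112, 84, 36]), (234, [113, 86, 39]), (235, [98, 78, 51]), (236, [56, 58, 96]), (237, [5, 42, 113]), (238, [8, 42, 113]), (239, [7, 42, 112]), (240, [9, 50, 135]), (241, [89, 73, 97]), (242, [113, 85, 38]), (243, [112, 84, 36]), (244, [112, 85, 38]), (245, [113, 85, 38]), (246, [112, 85, 37]), (247, [113, 85, 39]), (248, [113, 85, 37]), (249, [113, 85, 37]), (250, [113, 85, 39]), (251, [111, 84, 37]), (252, [114, 86, 39]), (253, [116, 87, 40]), (254, [114, 85, 37]), (255, [114, 85, 37]), (256, [93, 70, 26]), (257, [102, 78, 22]), (258, [114, 86, 33]), (259, [113, 85, 36]), (260, [113, 85, 38]), (261, [92, 69, 26])]
```

The spindle is upright: the band and shank edges match the upright model to about 0.3 px. The foot is offset from the bore axis by (+0.9,-0.1) mm. I'll correct that, then lower in stages.

```bash
python3 -m handwheel '{"series": [[[-0.09,-0.03,0,0,0,0,0],[-0.09,-0.03,0,0,0,0,0],[-0.09,-0.03,0.2,0,0,0,0],[-0.09,-0.03,0.6,0,0,0,0],[-0.09,-0.03,1.1,0,0,0,0],[-0.09,-0.03,1.6,0,0,0,0],[-0.09,-0.03,2.1,0,0,0,0],[-0.09,-0.03,2.6,0,0,0,0],[-0.09,-0.03,2.9,0,0,0,0],[-0.09,-0.03,3,0,0,0,0],[-0.09,-0.03,3,0,0,0,0],[-0.09,-0.03,3,0,0,0,0]]]}'; sed -i 's/180,224,2/186,232,2/;s/298:346/296:344/' p.py; python3 p.py
```

```text
time: 15.95
tool_pos: [564.9, -33.4, 162.6]
tcp_rot: [180.0, -0.0, 11.3]
ft_force: [-0.4, -0.1, -1.7]
finger_gap: 20.6
grip_force: 59.3
[564.90318138 -33.43467299 162.55361355] [ 1.79991515e+02 -2.27427305e-02  1.12761130e+01] [-0.09  0.01  0.05  0.07  0.   -0.08]
cols 298..344 gray, rows 184..216
186 [189 189 187 187 186 182 180 179 179 178 180 182 182 182 182 183 183 183 186 186 182 176 168 164] [16 15 15 15 15 16 16 16 16 16 16 16 16 16 16 16]
188 [187 188 187 188 186 185 182 180 178 178 179 179 181 182 182 183 183 182 184 187 184 175 166 163] [16 16 16 15 15 16 16 16 16 16 16 16 16 16 17 16]
190 [186 188 188 188 188 186 183 180 179 177 178 179 180 181 181 183 183 182 183 185 186 177 166 163] [16 16 16 15 15 15 16 16 16 16 16 16 16 16 16 16]
192 [185 187 187 188 188 188 185 182 180 179 178 179 179 180 180 181 181 183 182 183 186 183 173 151] [16 16 16 16 15 15 16 16 16 16 16 16 16 16 16 16]
194 [184 186 187 188 188 188 186 185 181 179 178 178 179 179 180 181 181 183 183 183 183 171 122 118] [17 16 16 16 15 15 15 16 16 16 16 16 16 16 16 16]
196 [185 184 185 188 189 188 188 185 183 
[... 1994 characters left out ...]
9  88  87  84  87  65  71  77 145 176 178] [14 14 14 19 19 19 19 19 19 19 19 18 19 14 14 14]
224 [187 189 191 193 180 119  65  65 113  97  90  86  86  89  88  88  86  87  66  69 111 157 176 177] [14 14 15 19 18 19 19 19 19 19 19 19 19 14 13 14]
226 [188 188 188 191 191 164  95  71 112  97  90  88  86  88  87  87  86  87  70  90 142 173 176 176] [14 14 15 19 19 19 19 19 19 19 19 19 19 15 14 14]
228 [188 188 188 189 191 190 144 102 110  95  89  87  87  89  88  88  85  86 104 138 172 176 175 175] [17 14 14 19 18 19 19 19 19 19 19 19 18 15 14 15]
230 [185 187 187 187 190 192 188 160 109  94  89  88  86  88  88  87  86  86 136 177 178 176 175 175] [17 16 15 19 19 19 19 19 19 19 19 19 19 15 15 15]
```

```bash
cat > f2.py <<'E'
import pickle,sys;from h import *
exec(open("f.py").read().split("B=")[0].split("\n",1)[1])
B=eval(sys.argv[1]);b=circ(B,90,11);print("bore",b)
c=st["tool_pos"][:2]+[-.52,.27];zf=st["tool_pos"][2]-96.4;print("axis by TCP",c,c-b[0],"band z",zf+75)
m=hullmask(s,cyl(c,6,zf,zf+100));h=cv2.cvtColor(s["img"],cv2.COLOR_RGB2HSV)
ys=[y for y in range(200,300) if abs(int(h[y,321,0])-112)<12 and h[y,321,1]>100];print("band rows",ys,"pred",proj(s,[[*(c+6*np.array([.98,.196])),zf+v] for v in(72,78)])[:,1])
E
python3 f2.py '[[304.5,210],[304,212],[303.4,216],[303.9,220],[304.7,222],[305.8,224],[307,226],[308.4,228],[305.8,208],[307,206],[338.3,220],[337.3,222],[336.7,224],[335.6,226],[333.8,228]]'
```

```text
bore (array([564.08, -33.09]), array([ 0.4,  0.2,  0.2,  0.1, -0. , -0.1, -0.1,  0.1,  0.3,  0.4,  0.4,
        0.1,  0.3,  0.4,  0.3]))
axis by TCP [564.38318138 -33.16467299] [ 0.30318138 -0.07467299] band z 141.15361354920933
band rows [236, 237, 238, 239, 240] pred [236.47953676 241.16399418]
```

```bash
python3 -m handwheel '{"series": [[[-0.02,0,0.3,0,0,0,0],[-0.02,0,0.9,0,0,0,0],[-0.02,0,1.5,0,0,0,0],[-0.02,0,2.1,0,0,0,0],[-0.02,0,2.7,0,0,0,0],[-0.02,0,3.3,0,0,0,0],[-0.02,0,3.9,0,0,0,0],[-0.02,0,4.5,0,0,0,0],[-0.02,0,4.9,0,0,0,0],[-0.02,0,5.1,0,0,0,0],[-0.02,0,5.1,0,0,0,0],[-0.02,0,5.1,0,0,0,0]]]}'; sed -i 's/range(186,232,2)/range(216,262,2)/' p.py; python3 p.py
```

```text
time: 17.5
tool_pos: [564.7, -33.5, 111.5]
tcp_rot: [180.0, -0.0, 11.3]
ft_force: [0.8, -0.0, -2.0]
finger_gap: 20.5
grip_force: 59.3
[564.76408576 -33.48225424 111.60415326] [ 1.79989879e+02 -2.73942019e-02  1.12763960e+01] [ 0.09 -0.05 -0.03 -0.13  0.01 -0.12]
cols 298..344 gray, rows 184..216
216 [190 190 175 105 103 101 101 101 100 100 100 101 102 103 103 104 104 104 104 104 105 106 106 102] [14 14 14 13 14 14 14 14 14 14 14 14 14 14 14 14]
218 [190 190 164 106 104 101 101 102 100  99 101 101 101 102 102 102 103 104 103 104 104 105 107 105] [14 14 14 13 14 14 14 14 14 14 14 14 14 14 14 14]
220 [190 190 189 190 163 104 101 101 100 100 101 101 101 102 102 103 104 103 104 104 104 105 106 106] [14 14 14 14 13 13 14 14 14 14 14 14 14 14 14 14]
222 [189 189 190 190 163 105 104 101 101 100 100 100 102 100 101 102 103 103 104 103 104 104 104 107] [14 14 14 14 13 14 14 14 14 14 14 14 14 14 14 14]
224 [189 189 189 189 106 105 105 102 101 101 100 100 100 101 101 103 102 103 104 104 104 104 104 106] [14 14 14 14 14 14 13 14 14 14 14 14 14 14 14 14]
226 [187 189 189 189 106 106 104 104 101 10
[... 2136 characters left out ...]
5  88  70  66  73  86  86] [ 14 152  19  19  19  19  19  19  19  19  19  19  19  19 127  14]
254 [ 29 127 117  70  67  68  71  85  89  88  88  89  89  88  89  91  88  87  89  72  69  73  78 110] [14 10 19 19 19 19 19 19 19 18 19 19 19 19  8 14]
256 [ 27 152 128  76  67  69  86  90  88  85  80  75  72  73  76  78  86  89  91  87  72  71  80 133] [15 19 19 19 19 20 19 20 20 20 19 19 19 19 18 15]
258 [ 29 149 166 107  71  86  88  77  71  79  88  87  86  89  89  89  84  71  73  88  86  73 102 147] [18 19 20 21 21 21 21 20 20 21 21 21 21 20 19 19]
260 [ 28 145 188 119  87  76  81  90  91  88  89  89  89  87  89  91  90  92  89  75  73  86 124 162] [20 21 21 20 20 19 19 19 19 19 19 19 20 21 21 20]
```

```bash
python3 f2.py '[[302.2,238],[301,240],[299.7,242],[299.4,244],[298.8,246],[301.5,258],[302.5,260],[337.6,234],[339.6,236],[341,238],[341.8,256],[340.6,258],[339.8,260],[306.5,233.5]]'
```

```text
bore (array([564.86, -33.07]), array([ 0. ,  0.1,  0.3,  0.2,  0.3,  0.3,  0.4,  0.3,  0.4,  0.4,  0.2,
        0.1,  0.4, -0.1]))
axis by TCP [564.24408576 -33.21225424] [-0.61591424 -0.14225424] band z 90.20415325946776
band rows [236, 237, 238, 239, 240] pred [236.46478197 241.14956205]
```

```bash
python3 -m handwheel '{"series": [[[0.02,0,0,0,0,0,0],[0.02,0,0,0,0,0,0],[0.02,0,0,0,0,0,0],[0.02,0,0,0,0,0,0],[0.02,0,0,0,0,0,0],[0.02,0,0,0,0,0,0]]]}'; python3 -c "
from bench import r
print(r.hand_in())"
```

```text
time: 18.3
tool_pos: [564.7, -33.4, 111.3]
tcp_rot: [-180.0, 0.0, 11.3]
ft_force: [-0.7, 0.3, -3.2]
finger_gap: 20.6
grip_force: 59.3
the job is handed in; nothing more can be done
None
```

I've handed the job in at 18.3 s, verdict not shown: the plug stands in the tray, and the arm is holding the spindle upright in the bore, within about 1 mm of centre, with the blue band level with the wheel's top face by my measurements.

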